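Close and lock the board test jig through its L-shaped gate

TASK

Close the test jig on the circuit board and lock it: push the upright steel pin along the long leg of the L-shaped slot all the way to the corner, then push it sideways to the end of the short leg. Push it with the outside of the fingers: do not take it between the fingers or lift it out of the slot, and leave the loose things lying around where they are. Finish with the hand clear of everything.

Things in the scene. Friction and masses are not known exactly. Their poses are not given: they have to be found in the camera images.
- jig: Test jig fixed on the table: steel base 290 x 165 x 12 mm, a raised plywood gate plate with an L-shaped slot, and at the far end a green circuit board on a nest (at most 48 mm high). Origin: on the table under the slot's start. Jig x runs along the long leg to the corner (towards the board), jig y along the short leg to its end (left when looking along x). Base: x -65 to 225, y -75 to 90 mm.
- slot_start (a point): Centre of the slot's start, level with the upper face of the plywood gate plate; fixed to the jig. The plate is 140 x 135 mm (jig x -45 to 95, y -60 to 75 mm), 6 mm thick, its upper face 56 mm above the table, with nothing on it but four flat screw heads (2 mm) at its corners.
- slot_corner (a point): Where the pin's axis stands at the corner, at the very end of the long leg, 60 mm from slot_start along jig x; level with the plate's upper face, fixed to the jig.
- slot_end (a point): Where the pin's axis stands at the end of the short leg, 32 mm from slot_corner along jig y; level with the plate's upper face, fixed to the jig.
- pin_top (a point): Centre of the pin's top: an upright plain steel cylinder, 18 mm in diameter, from 3 to 41 mm above the gate plate (top 97 mm above the table), on a 10 mm stem that runs in the slot (long leg 14 mm wide, short leg 16 mm) and moves the contact head under the plate. It stays upright and stays where it is left. It starts in the first 15 mm of the long leg.
- head (a joint): Travel of the contact head, and of the pin with it, along jig x: 0 at slot start, 0.060 m at the corner (end stop). Needs about 2 N, no spring. The pin enters the short leg only from about 0.054 on.
- cross (a joint): Travel of the pin across, along jig y: 0 in the long leg, 0.032 m at the end of the short leg (end stop). Needs about 1.5 N, no spring.
- pin (a joint): How far the pin has been lifted out of the jig, m: 0 is down. It can be pulled up (about 2 N, limit 0.030), which must not happen.
- battery_pack: Loose black holder with four cells, 60 x 64 x 21 mm, beside the jig. Origin under its centre. Leave alone.
- gear_motor: Loose yellow gear motor with a steel can, about 66 x 22 x 19 mm, beside the jig. Origin under its middle. Leave alone.
- wheel: Loose black wheel lying flat, 65 mm across, 26 mm high, beside the jig. Origin under its centre. Leave alone.
- standoff: Loose brass standoff, 12 mm across, 28 mm high, standing on the jig's base just beyond the gate plate (top 40 mm above the table). Origin under its centre. Leave alone.
- screwdriver: Loose screwdriver, 170 mm long, lying on the table away from the jig. Leave alone.
- screw_jar: Closed clear jar, 60 mm across, 70 mm high, away from the jig. Origin under its centre. Leave alone.
- walker: Small green six-legged toy robot, about 80 x 98 x 67 mm, away from the jig. Origin under its centre. Leave alone.

How it is judged (in metres and radians):
On the way, in this order (a step that is already met when the one before it is completed fails the run):
1. the pin has been pushed along the long leg to the corner (value of joint head above 0.053 m and value of joint cross below 0.008 m), for 0.05 s.
2. the pin has been pushed sideways to the end of the short leg (value of joint head above 0.052 m and value of joint cross above 0.027 m), for 0.2 s.
At the end, for the whole second after the job is handed in: The pin stands in the short leg within 5 mm of its end (cross above 0.027, head above 0.052 m), down in the slot (lifted less than 5 mm) and at rest (all of step 2 and value of joint pin below 0.005 m and velocity of joint head between -0.01 and 0.01 m/s and velocity of joint cross between -0.01 and 0.01 m/s); the robot touches nothing.
It fails at once if the pin is lifted out of the slot (more than 8 mm) (value of joint pin above 0.008 m).
It fails at once if the pin is taken between the fingers (horizontal distance between the grasp point and pin_top below 0.012 m and height (world z) of the grasp point below 0.108 m).
It fails at once if one of the loose things is moved or lifted (more than 15 mm) (distance of any of battery_pack, gear_motor, wheel, standoff, screwdriver, screw_jar, walker from where it was at the start of the episode above 0.015 m).
It also fails if it takes over 40 s, if anything falls off the work surface, if the arm or the gripper's body presses on something with over 40 N, if the wrist force passes 120 N, or if a joint passes its speed limit or range.

ROBOT

A 6-joint arm with a two-finger parallel gripper is mounted at the origin on the work surface. World frame = base frame: x ahead of the robot, y to its left, z up, the work surface at z = 0. Lengths are in mm, angles in degrees, forces in N, time in s.
With the tool pointing down it reaches from about 350 to 925 mm from the base axis. Payload 6.4 kg.
Tool frame: the origin (TCP) lies at the very end of the fingers, on their centre line; the grasp point (between the pads) lies robot.tcp_to_grasp behind it (robot.tcp_to_grasp is the distance from the TCP to the grasp point, in mm); z points along the fingers, y is the line along which they close (so a half turn about z gives the same grasp; the last joint's range is limited). The gripper opens to 85 mm and grips with 20 to 120 N. Pads are 22 mm wide; open, the fingers measure 114 mm over their backs; the gripper's body (76 mm by 85 mm) begins 54 mm behind the grasp point. The pads swing forward as they close: fully open they stand 13 mm farther back than shut.
Start: joints at [-78.214, 14.043, 89.255, -0, 76.702, -9.975], TCP at [240.983, -603.69, 231.29] pointing down, gripper open.
Joint ranges: [-179.41, 179.41], [-58.25, 129.5], [7.25, 145.43], [-54.29, 234.29], [11.92, 165.04], [-157.13, 157.13]. Speed limits (degrees/s): [147.25, 147.25, 180, 180, 180, 180].

INTERFACE

Orientations are given as [roll, pitch, yaw] about the fixed x, y, z axes, in that order (R = Rz(yaw) Ry(pitch) Rx(roll)).
In Python, from rig import robot gives the robot as it stands. The module is installed in compiled form; this text tells all that it offers.
- The arm moves only by the tool jog_arm, never from a script. Its arguments are lists of equal length, an entry for each row: "hand": the finger opening in cm, from 0 to 8.54; "travel": the shift along the tool's x, y, z in cm, a list of three; "angular": the turn, a rotation vector about the tool's x, y, z in rad, a list of three. A call has 1 to 20 rows; each row is the pose to reach, as a shift and turn from the pose commanded when the call began, along the tool's axes at that moment; what a row does not reach only later rows make up. A row lasts 1/12 s, in which the tool goes at most 41.7 mm and 7.16 degrees, less where a joint would pass 70% of its speed; a pose out of reach is approached as far as the arm can. A call with a gripper value outside its range is refused whole. The fingers move at their own pace and stop on an object; the grip force is fixed at half the most. Time passes only in rows, so rows that repeat a pose let the fingers close. It gives the time, the measured TCP pose, the force, the opening and the grip force at its end, in the units of the state.
- robot.get_state(): the state, without advancing time (a new reading comes with each control period).
- robot.camera(name): name is "scene" or "top" or "wrist"; returns the picture (384x512x3 uint8, red, green, blue); there is no depth.
- robot.get_calibration(name): a dict with "vertical_fov" (degrees; the focal length in pixels is half the picture's height over the tangent of half this angle, whatever the lens; pixels are square), "cx", "cy" (the principal point, pixels), "world_from_camera" (4x4, takes a point from camera to world coordinates); the wrist camera has in their place "hand_eye" (4x4, takes a point from camera to tool coordinates, whose origin is the TCP and whose axes are the flange's). Camera axes: x right, y down, z forward; pixel columns grow to the right and rows downward; lengths in mm; the calibration is good to about 2 mm. A picture is of the moment at which its call begins: read the wrist's pose just before it. get_calibration takes no time and is no camera call.
- robot.sign_off(): hands the job in; it is judged then, once.
Trained networks look in the newest picture that a camera, given by its name, has taken for a name from the list of things; names that differ only in an ending like _2 or _b are one class to them, and where a whole thing is asked for, a point or a joint stands for the part that bears it (a point fixed in the world has none). Each returns a list of dicts, best first, with "conf" (0 to 1); they miss things now and then, are a little off and sometimes report something else, mostly with a low value. They report only what shows in the picture. A call takes as long as a camera call.
- robot.spot_in(thing, camera): "point" ([column, row] in pixels, amid what is visible of it).
- robot.pinpoint(thing, camera): "point" ([column, row] in pixels: a listed point, or the origin of a listed thing).
The state is a dict: "time_s": time; "joints": joint angles; "dq": joint speeds; "tau": joint torques, N m; "eef_pos": TCP position; "ee_rot": TCP orientation; "contact_force": force on the tool from outside, world axes, zero at the start; "torque": the same for the moment, N m; "grip_width": finger opening in mm; "grasp_force": force on a finger pad.
Only numpy, scipy, OpenCV 4.12 (cv2) and the standard library are available. Lean on these libraries where they do the work, as an engineer would, in place of code of your own. Each camera call takes 0.05 s, during which the arm holds its last target. There are 200 camera calls.

## Working session

There is one attempt and no reset: what is moved stays moved. The work goes in short steps, Python scripts to look and compute and a tool call to move; the robot and the scene stay as the last step left them, time stands still between calls to the robot, and variables do not carry over. Pictures are saved under pics/ and viewed, at most 10 in all, crops included, and the job is handed in when it is done.

Besides the shell and the picture viewer there is one more tool, called as name(argument=value, ...), one argument or row to a line, values as JSON. jog_arm: Moves the arm, as the interface text tells. Its arguments: {"type":"object","properties":{"hand":{"type":"array","items":{"type":"number"}},"travel":{"type":"array","items":{"type":"array","items":{"type":"number"}}},"angular":{"type":"array","items":{"type":"array","items":{"type":"number"}}}},"required":["hand","travel","angular"]}

```bash
mkdir -p pics
cat > h.py <<'E'
import numpy as np, cv2
from rig import robot
from scipy.spatial.transform import Rotation as R
def K(c):
    f=192/np.tan(np.radians(c["vertical_fov"])/2); return f,c["cx"],c["cy"]
def W(name,st=None):
    c=robot.get_calibration(name)
    if name!="wrist": return c,np.array(c["world_from_camera"])
    T=np.eye(4);T[:3,:3]=R.from_euler('xyz',st["ee_rot"],degrees=True).as_matrix();T[:3,3]=st["eef_pos"]
    return c,T@np.array(c["hand_eye"])
def ray(name,p,z,st=None):
    c,T=W(name,st);f,cx,cy=K(c)
    d=T[:3,:3]@np.array([(p[0]-cx)/f,(p[1]-cy)/f,1]);o=T[:3,3]
    return o+d*(z-o[2])/d[2]
def proj(name,P,st=None):
    c,T=W(name,st);f,cx,cy=K(c)
    q=np.linalg.inv(T)@np.append(P,1); return q[:2]/q[2]*f+[cx,cy]
E
python3 - <<'E'
from h import *
st=robot.get_state();print(st["time_s"],st["eef_pos"],st["ee_rot"],st["grip_width"],robot.tcp_to_grasp)
ims=[]
for n in("top","scene"):
    im=robot.camera(n);cv2.imwrite(f"pics/{n}0.png",im[:,:,::-1])
    print(n,robot.get_calibration(n)["vertical_fov"],W(n)[1][:3,3].round())
    for t,z in(("slot_start",56),("slot_corner",56),("slot_end",56),("pin_top",97),("jig",0),("standoff",12),("battery_pack",0),("gear_motor",0),("wheel",0),("screw_jar",0),("walker",0),("screwdriver",0)):
        for r in robot.pinpoint(t,n)[:2]:
            print(t,np.round(r["point"],1),round(r["conf"],2),ray(n,r["point"],z).round(1))
E
```

```text
0.0 [ 240.85799151 -603.12150168  230.17366839] [-1.79889624e+02 -2.00633809e-02  2.17578059e+01] 85.48337118863319 18.700000000000003
top 47.94308730366921 [ 349.    8. 1320.]
slot_start [294.  208.5] 0.61 [ 511.3 -114.1   56. ]
slot_corner [293.2 183.6] 0.82 [ 586.1 -114.    56. ]
slot_end [285.3 189.2] 0.9 [569.5 -90.   56. ]
slot_end [423.9 214.5] 0.35 [ 487.5 -495.2   56. ]
pin_top [295.9 202.4] 0.41 [ 523.5 -116.1   97. ]
pin_top [421.6 212.9] 0.31 [ 487.7 -472.7   97. ]
jig [295.6 208.8] 0.71 [ 517.5 -124.4    0. ]
battery_pack [347.9 195.6] 0.75 [ 556.1 -287.4    0. ]
battery_pack [292.  188.5] 0.22 [ 581.2 -115.2    0. ]
gear_motor [244.6 208.1] 0.5 [522.1  32.7   0. ]
wheel [324.4 160.8] 0.7 [ 667.8 -219.5    0. ]
screw_jar [423.  215.8] 0.61 [ 489.7 -514.4    0. ]
walker [ 83.7 208.2] 0.65 [529.6 529.3   0. ]
screwdriver [106.2 277.8] 0.63 [317.6 451.2   0. ]
scene 54.794162292502065 [1344.  293.  837.]
slot_start [208.3 188.7] 0.92 [ 524.5 -130.    56. ]
slot_start [209.2 178.5] 0.43 [ 475.2 -147.9   56. ]
slot_corner [207.2 199.3] 0.91 [ 572.8 -113.1   56. ]
slot_corner [209.1 201.2] 0.58 [ 579.1 -104.    56. ]
slot_end [217.5 202.9] 0.94 [578.3 -76.   56. ]
pin_top [208.4 180.4] 0.48 [ 530.4 -123.4   97. ]
jig [210.  200.9] 0.82 [ 521.9 -130.1   -0. ]
jig [167.5 225.8] 0.28 [ 669.1 -211.6    0. ]
standoff [229.5 228. ] 0.44 [628.5 -19.3  12. ]
battery_pack [164.6 199.9] 0.65 [ 564.3 -277.9    0. ]
gear_motor [259.2 214.2] 0.73 [531.7  45.5   0. ]
wheel [164.  227.6] 0.77 [ 679.4 -218.4    0. ]
wheel [414.7 251.1] 0.52 [538.4 517.7   0. ]
screw_jar [114.  172.4] 0.86 [ 487.1 -527.8    0. ]
walker [415.7 252.4] 0.79 [542.6 520.4   0. ]
screwdriver [391.3 195.3] 0.45 [308.1 442.1  -0. ]
```

Run:
```python
from h import *
a=cv2.imread("pics/top0.png")[110:260,210:410];b=cv2.imread("pics/scene0.png")[130:280,120:320]
cv2.imwrite("pics/c0.png",np.vstack([cv2.resize(x,None,fx=2,fy=2,interpolation=cv2.INTER_CUBIC) for x in(a,b)]) if 0 else np.hstack([cv2.resize(x,(400,300),interpolation=cv2.INTER_CUBIC) for x in(a,b)]))
c=robot.get_calibration("wrist");print(c)
st=robot.get_state();Rm=R.from_euler('xyz',st["ee_rot"],degrees=True).as_matrix();print(Rm.round(3))
```

```text
{'vertical_fov': 67.33574670433926, 'cx': 250.04748096336587, 'cy': 186.2189247090553, 'hand_eye': array([[ 1.88692417e-04, -9.44772919e-01, -3.27725643e-01,
         8.60192500e+01],
       [ 9.99999953e-01,  9.93194161e-05,  2.89443671e-04,
        -2.86137739e-01],
       [-2.40909022e-04, -3.27725682e-01,  9.44772893e-01,
        -1.41773413e+02],
       [ 0.00000000e+00,  0.00000000e+00,  0.00000000e+00,
         1.00000000e+00]])}
[[ 0.929  0.371  0.   ]
 [ 0.371 -0.929 -0.   ]
 [-0.     0.    -1.   ]]
```

View pics/c0.png

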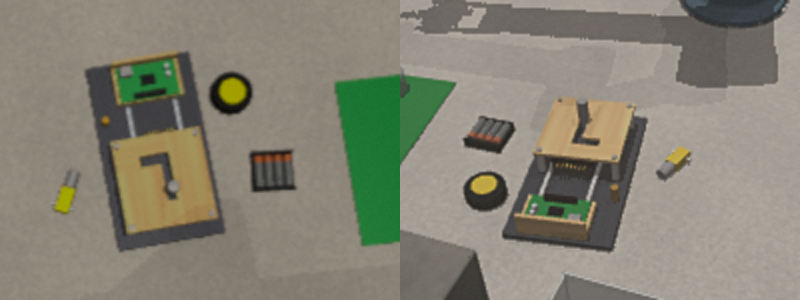

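jog_arm(
  hand=[8.5, 8.5, 8.5, 8.5, 8.5, 8.5, 8.5, 8.5, 8.5, 8.5, 8.5, 8.5, 8.5, 8.5, 8.5, 8.5, 8.5, 8.5, 8.5, 8.5],
  travel=[
    [3, -2, -0.2],
    [6, -4.3, -0.4],
    [9, -6.5, -0.6],
    [12, -8.7, -0.8],
    [15, -10.9, -1],
    [18, -13.1, -1.2],
    [21, -15.3, -1.4],
    [24, -17.5, -1.6],
    [27, -19.7, -1.8],
    [30, -21.9, -2],
    [33, -24.1, -2],
    [36, -26.3, -2],
    [39, -28.5, -2],
    [42, -30.7, -2],
    [45, -32.9, -2],
    [47.1, -34.5, -2],
    [47.1, -34.5, -2],
    [47.1, -34.5, -2],
    [47.1, -34.5, -2],
    [47.1, -34.5, -2],
  ],
  angular=[
    [0, 0, 0.02],
    [0, 0, 0.04],
    [0, 0, 0.06],
    [0, 0, 0.08],
    [0, 0, 0.1],
    [0, 0, 0.12],
    [0, 0, 0.14],
    [0, 0, 0.16],
    [0, 0, 0.18],
    [0, 0, 0.2],
    [0, 0, 0.2],
    [0, 0, 0.2],
    [0, 0, 0.2],
    [0, 0, 0.2],
    [0, 0, 0.2],
    [0, 0, 0.2],
    [0, 0, 0.2],
    [0, 0, 0.2],
    [0, 0, 0.2],
    [0, 0, 0.2],
  ],
)

```text
time_s: 2.97
eef_pos: [550.1, -109.6, 251.3]
ee_rot: [180.0, 0.0, 10.2]
contact_force: [-0.4, -1.1, -1.1]
grip_width: 85.1
grasp_force: 0.0
```

Run:
```python
from h import *
st=robot.get_state();print(st["time_s"],st["eef_pos"],st["ee_rot"])
im=robot.camera("wrist");cv2.imwrite("pics/w1.png",im[:,:,::-1])
for t,z in(("slot_start",56),("slot_corner",56),("slot_end",56),("pin_top",97),("jig",0),("standoff",12)):
    for r in robot.pinpoint(t,"wrist")[:2]:
        print(t,np.round(r["point"],1),round(r["conf"],2),ray("wrist",r["point"],z,st).round(1))
```

```text
2.9667 [ 550.13740265 -109.55586808  251.28503689] [1.79988182e+02 7.67850565e-03 1.02244363e+01]
slot_start [256.5 183.1] 0.96 [ 525.  -121.7   56. ]
slot_corner [255.7 174.4] 0.73 [ 535.8 -118.7   56. ]
slot_corner [257.1 140. ] 0.65 [ 577.5 -112.6   56. ]
slot_end [227.4 138.8] 0.75 [572.7 -78.1  56. ]
pin_top [371.1 168.6] 0.17 [ 576.  -235.4   97. ]
jig [255.4 178.4] 0.84 [ 513.4 -123.6    0. ]
standoff [194.3  74.2] 0.5 [636.2 -23.8  12. ]
```

View pics/w1.png

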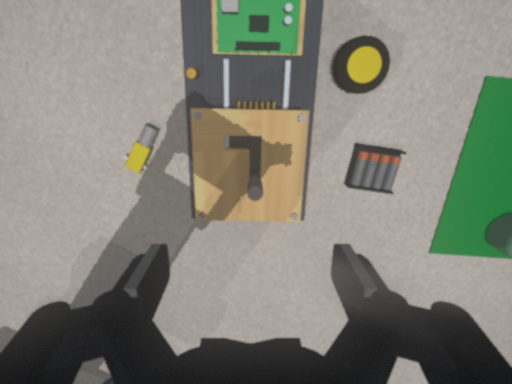

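Run:
```python
from h import *
st=robot.get_state()
im=cv2.imread("pics/w1.png")
# ground map plane z=56, 0.5mm px; x:460..660,y:-220..0
us=[(x,y) for x in(460,660) for y in(-220,0)]
src=np.float32([proj("wrist",(x,y,56),st) for x,y in us]);dst=np.float32([((0-y)*2,(660-x)*2) for x,y in us])
H=cv2.getPerspectiveTransform(src,dst);o=cv2.warpPerspective(im,H,(440,400),flags=cv2.INTER_CUBIC)
hsv=cv2.cvtColor(o,cv2.COLOR_BGR2HSV);m=((hsv[...,0]>8)&(hsv[...,0]<25)&(hsv[...,1]>75)&(hsv[...,2]>70)).astype(np.uint8)*255
m=cv2.morphologyEx(m,cv2.MORPH_OPEN,np.ones((9,9)))
cs=max(cv2.findContours(m,0,2)[0],key=cv2.contourArea)
(c,s,a)=cv2.minAreaRect(cs);b=cv2.boxPoints((c,s,a))
print("centre",660-c[1]/2,-c[0]/2,"size",np.array(s)/2,a,[(round(660-q[1]/2,1),round(-q[0]/2,1)) for q in b])
for y in[10.2]:
  pass
print("pin",[ray("wrist",(255,r),97,st).round(1) for r in(188,190,192)])
cv2.drawContours(o,[b.astype(int)],0,(255,0,0),1)
cv2.imwrite("pics/o1.png",np.hstack([o,cv2.cvtColor(m,8)])[:, :800])
cv2.imwrite("pics/z1.png",cv2.resize(im[90:230,180:320],(560,560),interpolation=cv2.INTER_CUBIC))
```

```text
centre 543.8985900878906 -107.95938110351562 size [142.88291931 134.97149658] 80.71995544433594 [(np.float32(603.5), np.float32(-29.8)), (np.float32(625.3), np.float32(-163.0)), (np.float32(484.3), np.float32(-186.1)), (np.float32(462.5), np.float32(-52.9))]
pin [array([ 532.7, -117.3,   97. ]), array([ 530.5, -117.7,   97. ]), array([ 528.2, -118.1,   97. ])]
```

View pics/o1.png

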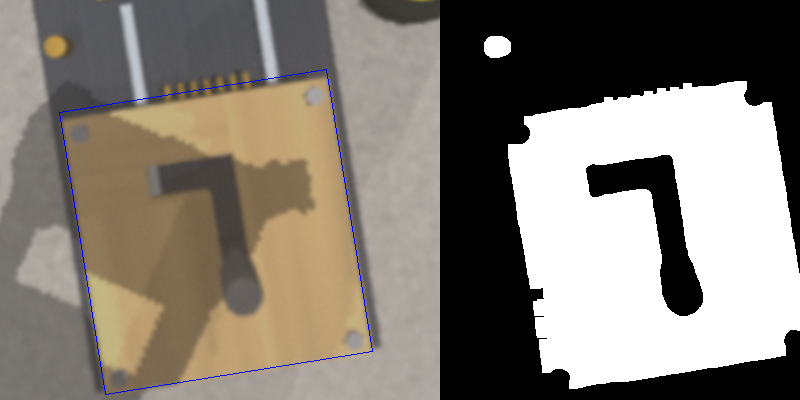

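View pics/z1.png

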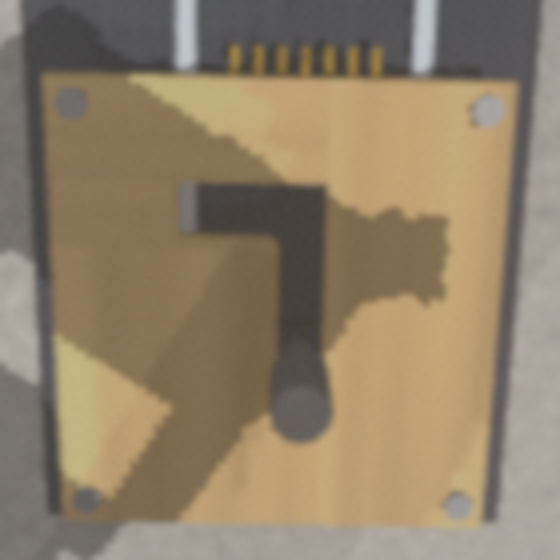

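jog_arm(
  hand=[0, 0, 0, 0, 0, 0, 0, 0, 0, 0, 0, 0, 0, 0],
  travel=[
    [-2, 0.1, 0],
    [-4, 0.3, 0],
    [-5.9, 0.4, 1],
    [-5.9, 0.4, 3],
    [-5.9, 0.4, 5],
    [-5.9, 0.4, 7],
    [-5.9, 0.4, 9],
    [-5.9, 0.4, 11],
    [-5.9, 0.4, 12],
    [-5.9, 0.4, 12],
    [-5.9, 0.4, 12],
    [-5.9, 0.4, 12],
    [-5.9, 0.4, 12],
    [-5.9, 0.4, 12],
  ],
  angular=[
    [0, 0, 0.017],
    [0, 0, 0.017],
    [0, 0, 0.017],
    [0, 0, 0.017],
    [0, 0, 0.017],
    [0, 0, 0.017],
    [0, 0, 0.017],
    [0, 0, 0.017],
    [0, 0, 0.017],
    [0, 0, 0.017],
    [0, 0, 0.017],
    [0, 0, 0.017],
    [0, 0, 0.017],
    [0, 0, 0.017],
  ],
)

```text
time_s: 4.48
eef_pos: [494.0, -123.5, 132.6]
ee_rot: [179.9, -0.1, 9.3]
contact_force: [0.3, 0.1, 0.1]
grip_width: -0.1
grasp_force: 0.0
```

Run:
```python
from h import *
st=robot.get_state();print(st["time_s"],st["eef_pos"],st["ee_rot"],st["grip_width"])
im=robot.camera("wrist")
J=lambda x,y,z:np.array([518.9+x*.987-y*.16,-119.6+x*.16+y*.987,z])
o=np.ascontiguousarray(im[:,:,::-1])
for P in((0,0,56),(60,0,56),(60,32,56),(9,0,97),(95,75,56),(95,-60,56),(-45,75,56),(-45,-60,56)):
    p=proj("wrist",J(*P),st);print(P,p.round(1));cv2.circle(o,tuple(int(v) for v in p),2,(0,0,255),-1)
for t,z in(("slot_start",56),("slot_corner",56),("slot_end",56),("pin_top",97)):
    for r in robot.pinpoint(t,"wrist")[:2]:
        print(t,np.round(r["point"],1),round(r["conf"],2),ray("wrist",r["point"],z,st).round(1))
cv2.imwrite("pics/w2.png",o)
```

```text
4.4833 [ 493.98345565 -123.49677889  132.62240093] [ 1.79918656e+02 -1.12068757e-01  9.33406465e+00] -0.13704065592848919
(0, 0, 56) [250.8 168.3]
(60, 0, 56) [251.1  87.5]
(60, 32, 56) [206.5  87.4]
(9, 0, 97) [251.1 171.8]
(95, 75, 56) [140.5  32.6]
(95, -60, 56) [339.7  33.2]
(-45, 75, 56) [160.9 220.1]
(-45, -60, 56) [322.4 220.4]
slot_start [250.2 165.1] 0.61 [ 521.4 -118.7   56. ]
slot_corner [255.1  90.3] 0.55 [ 576.7 -113.2   56. ]
slot_corner [423.4 137.9] 0.23 [ 563.7 -245.    56. ]
slot_end [206.5  89.5] 0.56 [571.6 -78.6  56. ]
```

View pics/w2.png

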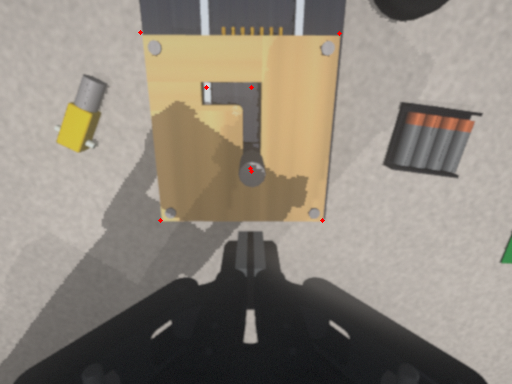

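jog_arm(
  hand=[0, 0, 0, 0, 0, 0, 0, 0, 0, 0, 0, 0, 0, 0, 0, 0, 0, 0, 0, 0],
  travel=[
    [0, 0, 2],
    [0, 0, 4],
    [0, 0, 5.5],
    [0, 0, 6.6],
    [0, 0, 6.6],
    [0.5, 0, 6.6],
    [0.9, 0, 6.6],
    [1.3, 0, 6.6],
    [1.7, 0, 6.6],
    [2.1, 0, 6.6],
    [2.5, 0, 6.6],
    [2.9, 0, 6.6],
    [3.3, 0, 6.6],
    [3.7, 0, 6.6],
    [4.1, 0, 6.6],
    [4.5, 0, 6.6],
    [4.9, 0, 6.6],
    [5.3, 0, 6.6],
    [5.6, 0, 6.6],
    [5.6, 0, 6.6],
  ],
  angular=[
    [0, 0, 0],
    [0, 0, 0],
    [0, 0, 0],
    [0, 0, 0],
    [0, 0, 0],
    [0, 0, 0],
    [0, 0, 0],
    [0, 0, 0],
    [0, 0, 0],
    [0, 0, 0],
    [0, 0, 0],
    [0, 0, 0],
    [0, 0, 0],
    [0, 0, 0],
    [0, 0, 0],
    [0, 0, 0],
    [0, 0, 0],
    [0, 0, 0],
    [0, 0, 0],
    [0, 0, 0],
  ],
)

```text
time_s: 6.4
eef_pos: [549.2, -113.9, 65.3]
ee_rot: [-180.0, -0.1, 9.3]
contact_force: [0.6, 0.0, -0.4]
grip_width: 0.1
grasp_force: 0.0
```

jog_arm(
  hand=[0, 0, 0, 0, 0, 0],
  travel=[
    [0.2, 0, 0],
    [0.4, 0, 0],
    [0.6, 0, 0],
    [0.8, 0, 0],
    [0.9, 0, 0],
    [0.9, 0, 0],
  ],
  angular=[
    [0, 0, 0],
    [0, 0, 0],
    [0, 0, 0],
    [0, 0, 0],
    [0, 0, 0],
    [0, 0, 0],
  ],
)

```text
time_s: 6.9
eef_pos: [556.4, -112.6, 65.1]
ee_rot: [-180.0, 0.2, 9.4]
contact_force: [-6.2, -1.9, 3.9]
grip_width: 0.2
grasp_force: 3.3
```

Run:
```python
from h import *
st=robot.get_state();print(st["time_s"],st["eef_pos"],st["contact_force"])
im=robot.camera("wrist")
J=lambda x,y,z:np.array([518.9+x*.987-y*.16,-119.6+x*.16+y*.987,z])
o=np.ascontiguousarray(im[:,:,::-1])
for P in((60,0,97),(60,32,56),(60,32,97)):
    p=proj("wrist",J(*P),st);print(P,p.round(1));cv2.circle(o,tuple(int(v) for v in p),2,(0,0,255),-1)
print([(np.round(r["point"],1),r["conf"],ray("wrist",r["point"],97,st).round(1)) for r in robot.pinpoint("pin_top","wrist")])
cv2.imwrite("pics/w3.png",o)
```

```text
6.9 [ 556.37818425 -112.58912524   65.10428947] [-6.16753714 -1.908479    3.88630738]
(60, 0, 97) [253.5 243.1]
(60, 32, 56) [196.3 205.6]
(60, 32, 97) [179.6 242.9]
[(array([251.1, 248. ]), 0.69, array([ 575.6, -109.4,   97. ])), (array([252.7, 248.6]), 0.67, array([ 575.4, -110.1,   97. ]))]
```

View pics/w3.png

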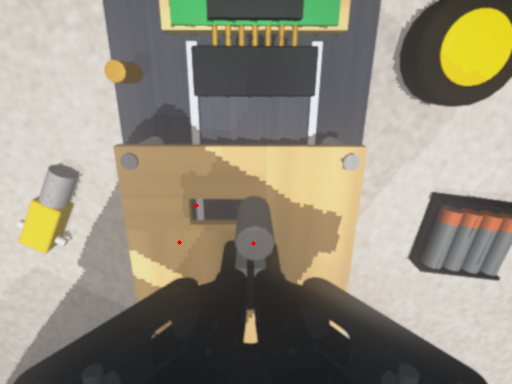

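jog_arm(
  hand=[0, 0, 0, 0],
  travel=[
    [0.2, 0, 0],
    [0.4, 0, 0],
    [0.4, 0, 0],
    [0.4, 0, 0],
  ],
  angular=[
    [0, 0, 0],
    [0, 0, 0],
    [0, 0, 0],
    [0, 0, 0],
  ],
)

```text
time_s: 7.33
eef_pos: [557.2, -112.4, 65.0]
ee_rot: [-179.9, 0.7, 9.4]
contact_force: [-21.4, -4.5, 14.1]
grip_width: 0.3
grasp_force: 10.6
```

jog_arm(
  hand=[0, 0, 0, 0, 0, 0, 0, 0, 0, 0, 0, 0, 0, 0, 0, 0, 0],
  travel=[
    [-0.5, 0, 0],
    [-1.2, 0, 0],
    [-2, 0, 0],
    [-2.5, 0, 0],
    [-2.5, 1.2, 0],
    [-2.5, 2.4, 0],
    [-2.5, 3.6, 0],
    [-2.5, 4.1, 0],
    [-1.5, 4.1, 0],
    [-0.5, 4.1, 0],
    [0.5, 4.1, 0],
    [1.5, 4.1, 0],
    [1.5, 4.1, 0],
    [1.5, 3.7, 0],
    [1.5, 3.3, 0],
    [1.5, 2.9, 0],
    [1.5, 2.9, 0],
  ],
  angular=[
    [0, 0, 0],
    [0, 0, 0],
    [0, 0, 0],
    [0, 0, 0],
    [0, 0, 0],
    [0, 0, 0],
    [0, 0, 0],
    [0, 0, 0],
    [0, 0, 0],
    [0, 0, 0],
    [0, 0, 0],
    [0, 0, 0],
    [0, 0, 0],
    [0, 0, 0],
    [0, 0, 0],
    [0, 0, 0],
    [0, 0, 0],
  ],
)

```text
time_s: 8.75
eef_pos: [580.1, -137.0, 65.0]
ee_rot: [-180.0, 0.0, 9.4]
contact_force: [-0.0, -0.3, -1.2]
grip_width: -0.0
grasp_force: 0.0
```

Run:
```python
from h import *
st=robot.get_state();print(st["time_s"],st["eef_pos"],st["contact_force"])
d=np.array(st["eef_pos"])[:2]-[518.9,-119.6];print("jig",d@[.987,.16],d@[-.16,.987])
im=robot.camera("wrist")
J=lambda x,y,z:np.array([518.9+x*.987-y*.16,-119.6+x*.16+y*.987,z])
o=np.ascontiguousarray(im[:,:,::-1])
for P in((60,0,97),(60,32,97)):
    p=proj("wrist",J(*P),st);print(P,p.round(1));cv2.circle(o,tuple(int(v) for v in p),2,(0,0,255),-1)
cv2.imwrite("pics/w4.png",o)
```

```text
8.75 [ 580.08421498 -137.01469688   65.01943123] [-0.02857797 -0.31367396 -1.16653074]
jig 57.60246868807589 -26.977780212979336
(60, 0, 97) [191.9 280.5]
(60, 32, 97) [121.5 280.3]
```

View pics/w4.png

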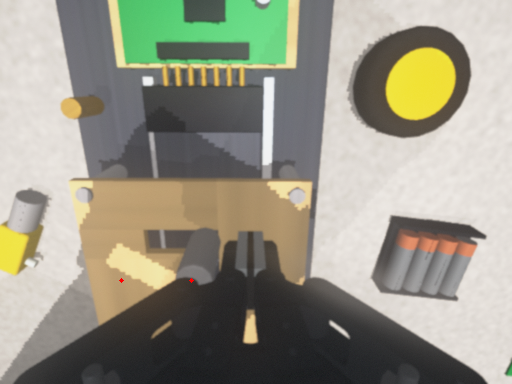

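jog_arm(
  hand=[0, 0, 0, 0, 0, 0, 0, 0, 0, 0, 0],
  travel=[
    [0, -0.3, 0],
    [0, -0.6, 0],
    [0, -0.9, 0],
    [0, -1.2, 0],
    [0, -1.5, 0],
    [0, -1.8, 0],
    [0, -2.1, 0],
    [0, -2.4, 0],
    [0, -2.6, 0],
    [0, -2.8, 0],
    [0, -2.8, 0],
  ],
  angular=[
    [0, 0, 0],
    [0, 0, 0],
    [0, 0, 0],
    [0, 0, 0],
    [0, 0, 0],
    [0, 0, 0],
    [0, 0, 0],
    [0, 0, 0],
    [0, 0, 0],
    [0, 0, 0],
    [0, 0, 0],
  ],
)

```text
time_s: 9.72
eef_pos: [576.2, -110.1, 65.3]
ee_rot: [-180.0, -0.0, 9.3]
contact_force: [0.1, -0.8, 0.7]
grip_width: -0.1
grasp_force: 0.3
```

jog_arm(
  hand=[0, 0, 0, 0, 0],
  travel=[
    [0, -0.2, 0],
    [0, -0.4, 0],
    [0, -0.6, 0],
    [0, -0.7, 0],
    [0, -0.7, 0],
  ],
  angular=[
    [0, 0, 0],
    [0, 0, 0],
    [0, 0, 0],
    [0, 0, 0],
    [0, 0, 0],
  ],
)

```text
time_s: 10.13
eef_pos: [575.1, -103.3, 65.3]
ee_rot: [-180.0, -0.0, 9.3]
contact_force: [0.2, -0.6, 0.2]
grip_width: 0.2
grasp_force: 0.4
```

jog_arm(
  hand=[0, 0, 0, 0, 0],
  travel=[
    [0, -0.2, 0],
    [0, -0.4, 0],
    [0, -0.5, 0],
    [0, -0.5, 0],
    [0, -0.5, 0],
  ],
  angular=[
    [0, 0, 0],
    [0, 0, 0],
    [0, 0, 0],
    [0, 0, 0],
    [0, 0, 0],
  ],
)

```text
time_s: 10.55
eef_pos: [574.9, -101.2, 65.7]
ee_rot: [179.7, -0.1, 9.3]
contact_force: [0.7, -11.2, -1.2]
grip_width: 0.1
grasp_force: 5.5
```

Run:
```python
from h import *
st=robot.get_state();print(st["time_s"],st["eef_pos"],st["contact_force"])
im=robot.camera("wrist")
J=lambda x,y,z:np.array([517.9+x*.987-y*.16,-119.6+x*.16+y*.987,z])
o=np.ascontiguousarray(im[:,:,::-1])
for P in((60,32,97),):
    p=proj("wrist",J(*P),st);print(P,p.round(1));cv2.circle(o,tuple(int(v) for v in p),2,(0,0,255),-1)
print([(np.round(r["point"],1),r["conf"],ray("wrist",r["point"],97,st).round(1)) for r in robot.pinpoint("pin_top","wrist")])
cv2.imwrite("pics/w5.png",o)
```

```text
10.55 [ 574.89398504 -101.21458385   65.70149971] [  0.70184855 -11.1631796   -1.15782669]
(60, 32, 97) [201.5 282.6]
[(array([200.2, 283.3]), 0.78, array([571.5, -77.9,  97. ]))]
```

View pics/w5.png

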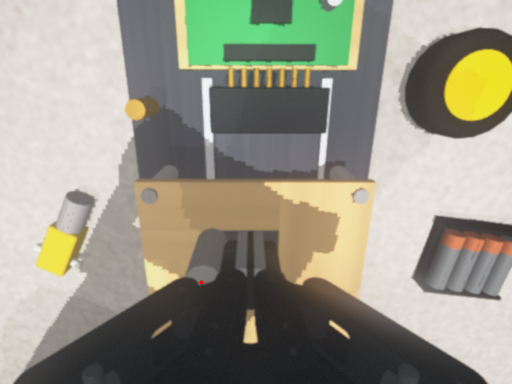

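The pin is at the end of the short leg: its top is at about (200, 283), where the end was predicted, and the finger feels 11 N against the stop. I'll back off and lift clear.

jog_arm(
  hand=[0, 0, 0, 0, 0, 0, 0, 0, 0, 0, 0, 0, 0],
  travel=[
    [0, 0.3, 0],
    [0, 0.8, 0],
    [0, 1.6, 0],
    [0, 2.4, 0],
    [0, 2.4, 0],
    [0, 2.4, -2],
    [0, 2.4, -5],
    [0, 2.4, -8],
    [0, 2.4, -11],
    [0, 2.4, -14],
    [0, 2.4, -17],
    [0, 2.4, -17],
    [0, 2.4, -17],
  ],
  angular=[
    [0, 0, 0],
    [0, 0, 0],
    [0, 0, 0],
    [0, 0, 0],
    [0, 0, 0],
    [0, 0, 0],
    [0, 0, 0],
    [0, 0, 0],
    [0, 0, 0],
    [0, 0, 0],
    [0, 0, 0],
    [0, 0, 0],
    [0, 0, 0],
  ],
)

```text
time_s: 11.73
eef_pos: [579.3, -122.7, 237.7]
ee_rot: [179.9, -0.2, 9.3]
contact_force: [0.2, -0.0, -1.7]
grip_width: -0.1
grasp_force: 0.0
```

Run:
```python
from h import *
st=robot.get_state();print(st["time_s"],st["eef_pos"],st["contact_force"])
im=robot.camera("wrist")
J=lambda x,y,z:np.array([518.4+x*.987-y*.16,-119.6+x*.16+y*.987,z])
o=np.ascontiguousarray(im[:,:,::-1])
for P in((60,32,97),):
    p=proj("wrist",J(*P),st);print(P,p.round(1));cv2.circle(o,tuple(int(v) for v in p),2,(0,0,255),-1)
print([(np.round(r["point"],1),r["conf"],ray("wrist",r["point"],97,st).round(1)) for r in robot.pinpoint("pin_top","wrist")])
cv2.imwrite("pics/w6.png",o)
```

```text
11.7333 [ 579.2954217  -122.71127574  237.7389525 ] [ 0.15268898 -0.03946587 -1.66938494]
(60, 32, 97) [206.4 175.2]
[(array([208.3, 173.6]), 0.77, array([574.5, -80.1,  97. ])), (array([178.1,  99.6]), 0.74, array([641.9, -43.7,  97. ]))]
```

View pics/w6.png

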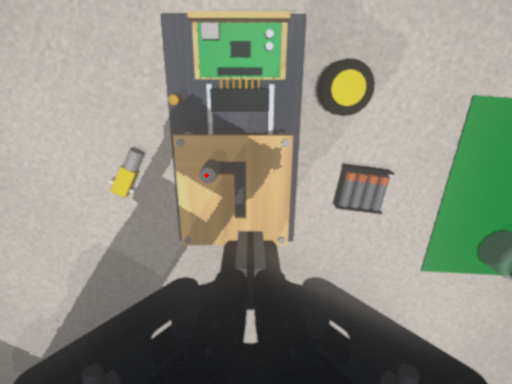

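The picture shows the pin at (207, 175), at the end of the short leg. The rest of the slot is empty, the loose things are where they were, and the hand is clear.

```bash
python3 -c "
from rig import robot
print(robot.sign_off())"
```

```text
the job is handed in; nothing more can be done
None
```

The pin was pushed to the corner and then to the end of the short leg. The hand is clear, the loose things look undisturbed in the last picture, and the job was handed in at about 12 s; sign-off returned no verdict.

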